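# Scrape grinding-wheel chips under the guard into the catch tray

## Task

Take the scraper from its mat and use its blade to sweep all five wheel chips along the aluminium deck, under the spark guard and off the end into the red tray. Do not touch the chips with the gripper or the arm, and do not knock the guard or disturb the knife, the mug and the spare wheel. Finally set the scraper back on its mat, standing upright on its flat underside as before, and let go.

Things in the scene. Friction and masses are not known exactly. Their poses are not given: they have to be found in the camera images.
- plate: Fixed low table, grey with an aluminium deck. Origin on the work surface; +x is the sweeping direction, towards the tray. Deck top 45 mm above the origin, from x = -220 (open end) to x = +130 (open end, over the tray). Dark steel rims along both long sides, 6 thick, 12 high above the deck, leave a channel 150 wide (y = -75 to +75).
- guard: Fixed spark guard bridging the tray end of the deck: clear sheet, yellow frame. Covers plate x = 90 to 130 and y = -90 to +90; its underside is 44 mm above the deck and its top 52 mm above the deck. It moves with the plate, same axes. Origin at plate (110, 0, 39).
- tray: Red open catch tray fixed at the +x end of the plate, same axes, 120 along x by 190 along y outside, walls 4 mm thick, 34 mm high (far +x wall 60 mm high), floor 4 mm thick. Origin at the centre of its underside, at plate (177, 0, 0). Its mouth starts below the deck's end.
- mat: Fixed black rubber mat, 200 (x) by 160 (y) by 3 mm thick, on the work surface; origin at the centre of its underside. The scraper starts standing on it.
- scraper: Loose hand scraper, 0.2 kg, flat underside. Origin at the underside of the grip, on its axis; +x from grip to blade, z up. Orange upright grip block 26 (x) by 30 (y) by 66 high, centred on the origin: pinch it across y. Steel shank 18 wide, 10 to 22 mm above the underside. Blue blade block 90 wide (y), 28 high from the underside, front face at x = +95, back at x = +81.
- scraper_mid (a point): Point on the scraper's underside midway between grip and blade, 45 mm along the scraper's +x from its origin.
- chip0: Loose violet chip broken from a grinding wheel, about 22 by 17 mm and 10 mm thick, 15 g, lying on the deck. Origin at the centre of its underside.
- chip1: Loose dark grey chip broken from a grinding wheel, about 22 by 17 mm and 10 mm thick, 15 g, lying on the deck. Origin at the centre of its underside.
- chip2: Loose pinkish chip broken from a grinding wheel, about 22 by 17 mm and 10 mm thick, 15 g, lying on the deck. Origin at the centre of its underside.
- chip3: Loose violet chip broken from a grinding wheel, about 22 by 17 mm and 10 mm thick, 15 g, lying on the deck. Origin at the centre of its underside.
- chip4: Loose dark grey chip broken from a grinding wheel, about 22 by 17 mm and 10 mm thick, 15 g, lying on the deck. Origin at the centre of its underside.
- knife: Bystander: loose kitchen knife lying flat, red handle 110 long and 18 high towards its -x, steel blade 150 mm long towards +x. Origin where handle and blade meet.
- cup: Bystander: steel mug, 72 mm across, 85 mm high, handle at its +y. Origin at the centre of its underside.
- wheel: Bystander: violet spare grinding wheel lying flat, 100 mm across, 22 mm thick. Origin at the centre of its underside.

How it is judged:
On the way, in this order (a step that is already met when the one before it is completed fails the run):
1. the scraper's blade has been brought over the deck (x of scraper_mid in the frame of plate between -0.22 and 0.13 m and y of scraper_mid in the frame of plate between -0.08 and 0.08 m and z of scraper_mid in the frame of plate above 0.038 m), for 0.1 s.
2. all five chips lie in the tray (x of chip0 in the frame of tray between -0.056 and 0.056 m and y of chip0 in the frame of tray between -0.091 and 0.091 m and z of each of chip0, chip1, chip2, chip3, chip4 in the frame of tray below 0.041 m and x of chip1 in the frame of tray between -0.056 and 0.056 m and y of chip1 in the frame of tray between -0.091 and 0.091 m and x of chip2 in the frame of tray between -0.056 and 0.056 m and y of chip2 in the frame of tray between -0.091 and 0.091 m and x of chip3 in the frame of tray between -0.056 and 0.056 m and y of chip3 in the frame of tray between -0.091 and 0.091 m and x of chip4 in the frame of tray between -0.056 and 0.056 m and y of chip4 in the frame of tray between -0.091 and 0.091 m), for 0.2 s.
At the end, for the whole second after the job is handed in: All five chips lie at rest inside the red tray, their origins within its walls and less than 41 mm above its underside; the scraper stands at rest on the mat, its midpoint within 90 mm along and 70 mm across of the mat centre, base under 10 mm up, tilted under 0.12 rad (all of step 2 and x of scraper_mid in the frame of mat between -0.09 and 0.09 m and y of scraper_mid in the frame of mat between -0.07 and 0.07 m and z of scraper in the frame of mat below 0.01 m and angle between scraper's own z axis and vertical below 0.12 rad and linear speed of each of chip0, chip1, chip2, chip3, chip4, scraper below 0.02 m/s); the robot touches nothing.
It fails at once if the fingers or the arm push a chip directly (contact force between any of the fingers, the arm and chip0 above 0.5 N or contact force between any of the fingers, the arm and chip1 above 0.5 N or contact force between any of the fingers, the arm and chip2 above 0.5 N or contact force between any of the fingers, the arm and chip3 above 0.5 N or contact force between any of the fingers, the arm and chip4 above 0.5 N).
It fails at once if the guard is struck (more than 8 N) (contact force between guard and anything else above 8 N).
It fails at once if the knife is moved more than 20 mm (distance of knife from where it was at the start of the episode above 0.02 m).
It fails at once if the steel mug is moved more than 20 mm (distance of cup from where it was at the start of the episode above 0.02 m).
It fails at once if the spare grinding wheel is moved more than 20 mm (distance of wheel from where it was at the start of the episode above 0.02 m).
It also fails if it takes over 59 s, if anything falls off the work surface, if the arm or the gripper's body presses on something with over 40 N, if the wrist force passes 120 N, or if a joint passes its speed limit or range.

## Robot

A 7-joint arm with a two-finger parallel gripper is mounted at the origin on the work surface. World frame = base frame: x ahead of the robot, y to its left, z up, the work surface at z = 0. Lengths are in m, angles in rad, forces in N, time in s.
With the tool pointing down it reaches from about 0.425 to 0.875 m from the base axis. Payload 4.7 kg.
Tool frame: the origin (TCP) lies on the centre line of the jaws, within the pads' length; the fingertips stand 14 mm ahead of it and the grasp point (between the pads) lies 5 mm behind it; z points along the fingers, y is the line along which they close (so a half turn about z gives the same grasp; the last joint's range is limited). The gripper opens to 87 mm and grips with 3 to 60 N. Pads are 19 mm wide; open, the fingers measure 117 mm over their backs; the gripper's body (75 mm by 190 mm) begins 51 mm behind the grasp point.
Start: joints at [1.206, 0.321, -0.07, 1.45, 0.023, 1.371, -0.057], TCP at [0.24, -0.604, 0.237] pointing down, gripper open.
Joint ranges: [-2.86, 2.86], [-0.3, 2.09], [-1.38, 1.24], [0.06, 2.45], [-1.56, 4.7], [0.09, 2.05], [-2.69, 2.69]. Speed limits (rad/s): [2.57, 2.57, 3.14, 3.14, 3.14, 3.14, 3.14].

## Interface

Orientations are given as a rotation vector (axis times angle).
In Python, from bench import ctrl gives the robot as it stands.
- The arm moves only by the tool send_rows, never from a script. Its argument "steps" is a list of rows, each an object of numbers: "tx", "ty", "tz": the shift along the tool's x, y, z in units of 60 mm (1.0 is 60 mm); "turn": the turn about the tool's z in units of 8 degrees (1.0 is 8 degrees); "grip": the opening, from 0 (shut) to 1 (fully open). A call has 1 to 12 rows; each row shifts and turns the commanded pose from where the row before left it, along the tool's axes as they then stand; what a row does not reach is not made up. A row lasts 1/8 s, in which the tool goes at most 62.5 mm and 10.7 degrees, less where a joint would pass 70% of its speed; a pose out of reach is approached as far as the arm can. A call is refused whole if a number of a shift passes 1 or a number of a turn 1, either way. A call with a gripper value outside its range is refused whole. The fingers move at their own pace and stop on an object; "newtons" is the grip in N (left out, the last holds). Time passes only in rows, so rows that do not move let the fingers close. It gives the time, the measured TCP pose, the force, the opening and the grip force at its end, in the units of the state.
- ctrl.get_state(): the state, without advancing time (a new reading comes with each control period).
- ctrl.get_image(name): name is "side" or "top" or "wrist"; returns a dict with "pixels" (420x560x3 uint8, red, green, blue), "K" (3x3 intrinsics, pixels), "cam_to_world" (4x4, takes a point from camera to world coordinates); the wrist camera has in their place "T_tool_cam" (4x4, takes a point from camera to tool coordinates, whose origin is the TCP and whose axes are the flange's). Camera axes: x right, y down, z forward; pixel columns grow to the right and rows downward; lengths in m; the calibration is good to about 2 mm. The wrist camera is an equidistant fisheye: a pixel r from the principal point sees the ray r / f radians off the axis. A picture is of the moment at which its call begins: read the wrist's pose just before it. There is no depth.
- ctrl.close_job(): hands the job in; it is judged then, once.
The state is a dict: "time": time; "joint_positions": joint angles; "qd": joint speeds; "joint_torque": joint torques, N m; "position": TCP position; "tool_rot": TCP orientation; "ft_force": force on the tool from outside, world axes, zero at the start; "torque": the same for the moment, N m; "grip_width": opening from 0.0 (shut) to 1.0 (fully open); "grip_force": force on a finger pad.
Only numpy, scipy, OpenCV 4.12 (cv2) and the standard library are available. Lean on these libraries where they do the work, as an engineer would, in place of code of your own. Each camera call takes 0.05 s, during which the arm holds its last target. There are 200 camera calls.

## Working session

There is one attempt and no reset: what is moved stays moved. The work goes in short steps, Python scripts to look and compute and a tool call to move; the robot and the scene stay as the last step left them, time stands still between calls to the robot, and variables do not carry over. Pictures are saved under pics/ and viewed, at most 10 in all, crops included, and the job is handed in when it is done.

Besides the shell and the picture viewer there is one more tool, called after "Request:" as name(argument=value, ...) on one line, values as JSON. send_rows: Moves the arm, as the interface text tells. Its arguments: {"type":"object","properties":{"steps":{"type":"array"},"newtons":{"type":"number"}},"required":["steps"]}

```bash
mkdir -p pics; python3 - <<'E'
from bench import ctrl
import cv2,pickle
s=ctrl.get_state();print(s['time'],s['position'],s['tool_rot'],s['grip_width'])
d={}
for n in("top","side"):
    i=ctrl.get_image(n);d[n]=i;cv2.imwrite(f"pics/{n}0.png",i["pixels"][:,:,::-1]);print(n,i["K"],i["cam_to_world"])
pickle.dump(d,open("d0.pkl","wb"))
E
```

```text
0.0 [ 0.24016846 -0.60345742  0.23550347] [-3.08365445e+00 -5.91193567e-01  6.59032502e-04] 1.003087679635992
top [[384.06169256   0.         278.76543091]
 [  0.         384.06169256 210.57014513]
 [  0.           0.           1.        ]] [[ 0.01497914 -0.98561591  0.16833571  0.46140567]
 [-0.99947762 -0.00993747  0.03075275  0.04303454]
 [-0.02863757 -0.16870843 -0.98524989  0.7753345 ]
 [ 0.          0.          0.          1.        ]]
side [[399.22766049   0.         279.50500804]
 [  0.         399.22766049 200.03714233]
 [  0.           0.           1.        ]] [[ 0.98611123 -0.08969822  0.13978148  0.46034564]
 [-0.16606242 -0.5467423   0.8206681  -0.55828067]
 [ 0.00281198 -0.83248249 -0.55404423  0.48704743]
 [ 0.          0.          0.          1.        ]]
```

View pics/top0.png

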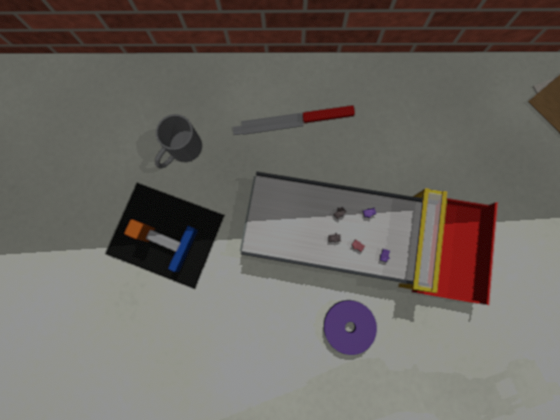

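View pics/side0.png

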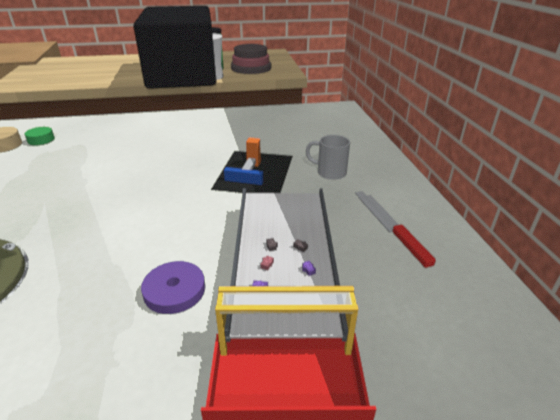

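The top view shows the mat with its corners at about (137,184), (223,215), (195,287) and (107,253). The scraper runs from (138,230) to (182,250). The deck runs from (250,215) to the guard at (430,240), and the chips are around (340,213), (369,213), (334,238), (358,245) and (384,256). The side view agrees with this layout, so I'll zoom in for exact corners.

```bash
cat > h.py <<'E'
import numpy as np,cv2,pickle
def proj(i,P):
    T=np.linalg.inv(i["cam_to_world"]);p=(T[:3,:3]@np.atleast_2d(P).T).T+T[:3,3]
    q=(i["K"]@p.T).T;return q[:,:2]/q[:,2:]
def ray(i,uv,z):
    uv=np.atleast_2d(uv).astype(float);d=np.c_[uv,np.ones(len(uv))]@np.linalg.inv(i["K"]).T@i["cam_to_world"][:3,:3].T
    o=i["cam_to_world"][:3,3];return o+d*((z-o[2])/d[:,2])[:,None]
def blobs(i,lo,hi,amin=20):
    h=cv2.cvtColor(i["pixels"],cv2.COLOR_RGB2HSV);m=cv2.inRange(h,lo,hi)
    n,l,st,c=cv2.connectedComponentsWithStats(m)
    return [(np.round(c[k],1),st[k],l==k) for k in range(1,n) if st[k][4]>=amin]
E
python3 - <<'E'
from h import *
d=pickle.load(open("d0.pkl","rb"));t=d["top"]
cv2.imwrite("pics/c1.png",cv2.resize(t["pixels"][165:315,235:505,::-1],None,fx=2.95,fy=2.95,interpolation=cv2.INTER_CUBIC))
for n,lo,hi in(("orange",(6,150,120),(17,255,255)),("blue",(105,150,60),(122,255,255)),("red",(0,200,60),(3,255,255)),("yellow",(22,150,90),(32,255,255)),("violet",(125,80,40),(145,255,255)),("black",(0,0,0),(180,255,22))):
    for c,s,m in blobs(t,lo,hi,15):
        r=cv2.minAreaRect(np.argwhere(m)[:,::-1].astype(np.float32));print(n,c,s,cv2.boxPoints(r).round(1).tolist())
E
```

```text
orange [133.3 228.5] [126 220  16  18 182] [[124.69999694824219, 233.0], [130.8000030517578, 219.10000610351562], [141.89999389648438, 224.10000610351562], [135.6999969482422, 237.89999389648438]]
orange [440.4 258.3] [435 223  10  71 100] [[434.8999938964844, 293.0], [443.5, 222.89999389648438], [446.1000061035156, 223.3000030517578], [437.5, 293.29998779296875]]
blue [180.8 249.2] [168 227  26  45 378] [[167.0, 268.20001220703125], [186.89999389648438, 225.5], [194.60000610351562, 229.1999969482422], [174.8000030517578, 271.79998779296875]]
red [328.  113.8] [304 107  50  15 434] [[303.0, 113.0], [352.29998779296875, 106.0], [353.5, 114.5999984741211], [304.20001220703125, 121.69999694824219]]
red [467.2 203.1] [448 200  41   7  59] [[447.8999938964844, 200.60000610351562], [448.1000061035156, 199.1999969482422], [488.0, 205.8000030517578], [487.79998779296875, 207.3000030517578]]
red [459.6 252.8] [ 420  203   61   99 3293] [[420.0, 292.20001220703125], [436.20001220703125, 200.1999969482422], [495.0, 210.5], [478.70001220703125, 302.5]]
red [490.6 252.3] [486 204  10 100 183] [[4
[... 308 characters left out ...]
75, 291.79998779296875]]
violet [368.9 212.2] [363 208  13   9  81] [[362.6000061035156, 209.6999969482422], [374.5, 207.8000030517578], [375.70001220703125, 215.10000610351562], [363.79998779296875, 217.0]]
violet [384.3 255.2] [380 250   9  12  78] [[379.6000061035156, 259.6000061035156], [382.29998779296875, 248.8000030517578], [389.79998779296875, 250.6999969482422], [387.1000061035156, 261.5]]
violet [349.7 327.2] [ 324  301   52   54 2110] [[324.0, 301.0], [375.0, 301.0], [375.0, 354.0], [324.0, 354.0]]
black [165.5 233.1] [ 107  184  116  103 5610] [[106.69999694824219, 252.6999969482422], [135.0, 180.8000030517578], [222.5, 215.1999969482422], [194.1999969482422, 287.20001220703125]]
```

View pics/c1.png

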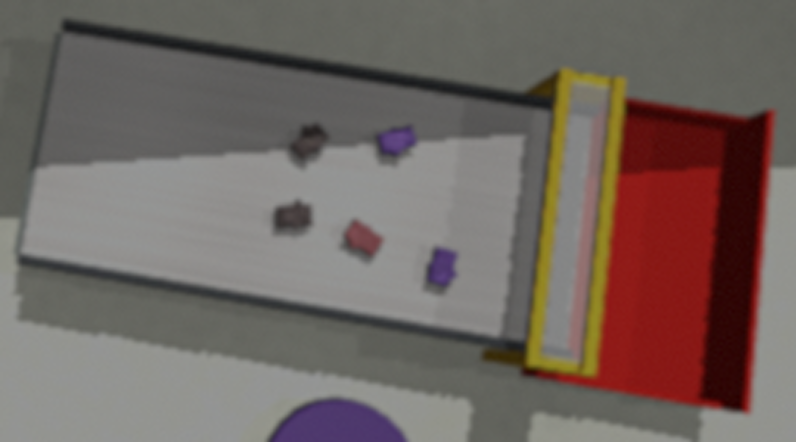

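The crop shows the deck's rims, the guard's top corners and the tray's far corners clearly. In the full image the rim starts at about (256,172), the guard corners are near (426,188) and (447,191), and the tray corners are near (497,203) and (489,304).

```bash
python3 - <<'E'
from h import *
from scipy.optimize import least_squares
d=pickle.load(open("d0.pkl","rb"));t=d["top"];sd=d["side"]
def R(p,P):
    P=np.atleast_2d(P).astype(float);c,s=np.cos(p[2]),np.sin(p[2]);return np.c_[p[0]+c*P[:,0]-s*P[:,1],p[1]+s*P[:,0]+c*P[:,1],P[:,2]]
def fit(name,P,uv,x0,i=t):
    f=least_squares(lambda p:(proj(i,R(p,P))-uv).ravel(),x0,loss="soft_l1");print(name,f.x.round(4),"res px",f.fun.reshape(-1,2).round(1).tolist());return f.x
u=np.array([[64,20],[565,68],[625,78],[597,376],[527,370],[772,111],[748,411],[20,264]])/2.95+[235,165]
P=np.array([[-220,81,57],[90,90,97],[130,90,97],[130,-90,97],[90,-90,97],[237,95,60],[237,-95,60],[-220,-81,57]])/1000
pl=fit("plate",P,u,[.4,-.1,-1.6])
mat=fit("mat",[[-.1,.08,.003],[.1,.08,.003],[.1,-.08,.003],[-.1,-.08,.003]],[[137,184],[223,215],[195,287.5],[107,253]],[.4,.3,-2])
sc=fit("scr",[[0,0,.069],[.088,0,.031]],[[133.3,228.7],[182,249]],[.42,.35,-2])
import json;json.dump([pl.tolist(),mat.tolist(),sc.tolist()],open("fit.json","w"))
def inp(p,W):
    q=W[:,:2]-p[:2];c,s=np.cos(p[2]),np.sin(p[2]);return np.c_[c*q[:,0]+s*q[:,1],-s*q[:,0]+c*q[:,1]]
ch=np.array([[308,140],[396,139],[293,216],[363,238],[441,267]])/2.95+[235,165]
print("chips plate",inp(pl,ray(t,ch,.052)).round(3).tolist())
print("scr end mat",inp(mat,R(sc,[[0,0,0],[.045,0,0],[.095,0,0]])).round(3).tolist(), "yaw rel plate",sc[2]-pl[2])
for n,z,uv in(("mug",.085,[175,133]),("wheel",.022,[349.7,327.2]),("kn tip",.01,[233,130]),("kn end",.018,[354,110])):print(n,ray(t,[uv],z).round(3),inp(pl,ray(t,[uv],z)).round(3))
# check in side view
print("side check rim near/scr", proj(sd,R(pl,P)).round(0).tolist(),proj(sd,R(sc,[[0,0,.069],[.095,0,.031]])).round(0).tolist())
from bench import ctrl
from scipy.spatial.transform import Rotation as Ro
print("tool R",Ro.from_rotvec(ctrl.get_state()["tool_rot"]).as_matrix().round(3).tolist())
for n,q in(("far",[-.13,0,0]),("end",[.04,.028,0]),("end",[.04,-.028,0])):w=R(pl,[q])[0];print(n,w.round(3),np.hypot(*w[:2]))
E
```

```text
plate [ 0.5461 -0.0944 -1.7259] res px [[-0.6, -0.1], [-1.5, -0.2], [0.7, 0.0], [-0.1, 0.5], [0.1, -1.5], [1.0, -0.3], [1.0, 1.0], [-1.2, 0.1]]
mat [ 0.5429  0.2978 -1.9146] res px [[-0.2, -2.4], [2.2, -0.7], [0.2, 1.5], [-2.2, 0.6]]
scr [ 0.5445  0.3361 -1.96  ] res px [[0.5, 0.2], [-0.5, -0.2]]
chips plate [[-0.05, 0.029], [0.006, 0.039], [-0.052, -0.021], [-0.006, -0.028], [0.044, -0.038]]
scr end mat [[-0.037, -0.011], [0.008, -0.013], [0.058, -0.016]] yaw rel plate -0.2341875993386977
mug [[0.727 0.265 0.085]] [[-0.383  0.124]]
wheel [[ 0.369 -0.07   0.022]] [[ 0.004 -0.179]]
kn tip [[0.763 0.166 0.01 ]] [[-0.291  0.174]]
kn end [[ 0.805 -0.087  0.018]] [[-0.047  0.254]]
side check rim near/scr [[321.0, 188.0], [352.0, 284.0], [357.0, 308.0], [214.0, 309.0], [218.0, 285.0], [376.0, 408.0], [200.0, 409.0], [242.0, 188.0]] [[252.0, 139.0], [241.0, 172.0]]
tool R [[0.929, 0.37, -0.001], [0.37, -0.929, 0.002], [-0.0, -0.002, -1.0]]
far [0.566 0.034 0.   ] 0.5672263396288845
end [ 0.568 -0.138  0.   ] 0.5842126620488457
end [ 0.512 -0.13   0.   ] 0.5284303815250461
```

Request:
send_rows(steps=[{"turn": -0.96,"grip": 1},{"turn": -0.96},{"turn": -0.96},{"turn": -0.96},{"turn": -0.96},{"turn": -0.94},{"ty": 0.8},{"ty": 0.8},{"tx": 0.9},{"tx": 0.9},{"tx": 0.9},{"tx": 0.9}])

```text
validation failed for argument at $.st...
```

Request:
send_rows(steps=[{"tx": 0.9},{"tx": 0.9},{"tx": 0.9},{"tx": 0.9},{"tx": 0.9},{"tx": 0.9},{"tx": 0.9},{"tx": 0.9},{"tx": 0.9,"ty": -0.8},{"tx": 0.9,"ty": -0.8},{"tx": 0.9,"ty": -0.8},{}])

```text
validation failed for argument at $.st...
```

```bash
cat >> h.py <<'E'
from bench import ctrl
from scipy.spatial.transform import Rotation as Ro
import json
def pose():
    s=ctrl.get_state();R=Ro.from_rotvec(s["tool_rot"]).as_matrix();return s,np.array(s["position"]),R
def goto(x,y,z,yaw):
    "units: turn first, then shift in the turned tool axes"
    s,p,R=pose();y0=np.arctan2(R[1,0],R[0,0]);dt=-(yaw-y0);R2=R@Ro.from_euler("z",dt).as_matrix()
    sh=R2.T@(np.array([x,y,z])-p)/.06
    print("t",round(s["time"],2),"pos",p.round(4),"yaw",round(y0,4),"axis",R[:,2].round(3),"F",np.round(s["ft_force"],1),"w",round(s["grip_width"],3),"gf",s["grip_force"]);print("turn units",round(np.degrees(dt)/8,3),"shift units",sh.round(3))
E
python3 - <<'E'
from h import *
goto(.5445,.3361,.041,-1.96+np.pi)
s,p,R=pose()
i=ctrl.get_image("wrist");cv2.imwrite("pics/w1.png",i["pixels"][:,:,::-1]);pickle.dump((i,p,R),open("w1.pkl","wb"))
print(i["K"],i["T_tool_cam"])
for n,lo,hi in(("orange",(6,150,120),(17,255,255)),("blue",(105,150,60),(122,255,255))):
    for c,st,m in blobs(i,lo,hi,40):
        r=cv2.minAreaRect(np.argwhere(m)[:,::-1].astype(np.float32));print(n,c,st,r)
E
```

```text
t 0.1 pos [ 0.2401 -0.6035  0.2356] yaw 0.3788 axis [-0.001  0.002 -1.   ] F [ 0.1 -0.9 -0.4] w 1.0 gf 0.0
turn units -5.749 shift units [16.41  -1.245  3.264]
[[325.1922621    0.         280.44999253]
 [  0.         325.1922621  209.46246827]
 [  0.           0.           1.        ]] [[-1.08907005e-04 -9.52288434e-01 -3.05199487e-01  8.44920216e-02]
 [ 9.99999344e-01 -4.51679571e-04  1.05249947e-03  1.57816344e-03]
 [-1.14013544e-03 -3.05199173e-01  9.52287858e-01 -1.49482516e-01]
 [ 0.00000000e+00  0.00000000e+00  0.00000000e+00  1.00000000e+00]]
orange [495.3 203.3] [459 166  56  97 802] ((490.183837890625, 217.55410766601562), (16.482601165771484, 107.33031463623047), 26.323299407958984)
```

View pics/w1.png

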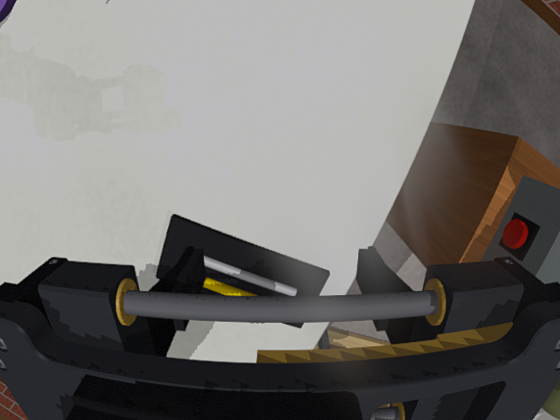

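The moves were refused because each row probably needs all five keys. The wrist picture therefore shows the start pose: bare table, with the fingers at about (190,280) and (370,280). I'll send the rows again in full.

Request:
send_rows(steps=[{"tx": 0,"ty": 0,"tz": 0,"turn": -0.96,"grip": 1},{"tx": 0,"ty": 0,"tz": 0,"turn": -0.96,"grip": 1},{"tx": 0,"ty": 0,"tz": 0,"turn": -0.96,"grip": 1},{"tx": 0,"ty": 0,"tz": 0,"turn": -0.96,"grip": 1},{"tx": 0,"ty": 0,"tz": 0,"turn": -0.96,"grip": 1},{"tx": 0,"ty": 0,"tz": 0,"turn": -0.94,"grip": 1},{"tx": 0,"ty": 0.8,"tz": 0,"turn": 0,"grip": 1},{"tx": 0,"ty": 0.8,"tz": 0,"turn": 0,"grip": 1},{"tx": 0.9,"ty": 0,"tz": 0,"turn": 0,"grip": 1},{"tx": 0.9,"ty": 0,"tz": 0,"turn": 0,"grip": 1},{"tx": 0.9,"ty": 0,"tz": 0,"turn": 0,"grip": 1},{"tx": 0.9,"ty": 0,"tz": 0,"turn": 0,"grip": 1}], newtons=30)

```text
time: 1.65
position: [0.4119, -0.4389, 0.2362]
tool_rot: [-2.61, -1.748, 0.0]
ft_force: [1.2, -0.5, 0.2]
grip_width: 1.001
grip_force: 0.0
```

Request:
send_rows(steps=[{"tx": 0.9,"ty": 0,"tz": 0,"turn": 0,"grip": 1},{"tx": 0.9,"ty": 0,"tz": 0,"turn": 0,"grip": 1},{"tx": 0.9,"ty": 0,"tz": 0,"turn": 0,"grip": 1},{"tx": 0.9,"ty": 0,"tz": 0,"turn": 0,"grip": 1},{"tx": 0.9,"ty": 0,"tz": 0,"turn": 0,"grip": 1},{"tx": 0.9,"ty": 0,"tz": 0,"turn": 0,"grip": 1},{"tx": 0.9,"ty": 0,"tz": 0,"turn": 0,"grip": 1},{"tx": 0.9,"ty": -0.7,"tz": 0,"turn": 0,"grip": 1},{"tx": 0.9,"ty": -0.7,"tz": 0,"turn": 0,"grip": 1},{"tx": 0.9,"ty": -0.7,"tz": 0,"turn": 0,"grip": 1},{"tx": 0.9,"ty": -0.7,"tz": 0,"turn": 0,"grip": 1},{"tx": 0,"ty": 0,"tz": 0,"turn": 0,"grip": 1}])

```text
time: 3.15
position: [0.4861, 0.1559, 0.2369]
tool_rot: [-2.6, -1.761, -0.002]
ft_force: [-0.3, -0.8, -1.2]
grip_width: 1.003
grip_force: 0.0
```

```bash
cat > look.py <<'E'
import sys
from h import *
def main(n):
    s,p,R=pose()
    i=ctrl.get_image("wrist");cv2.imwrite(f"pics/{n}.png",i["pixels"][:,:,::-1])
    Tc=i["T_tool_cam"];f=i["K"][0,0];c=i["K"][:2,2]
    def w(uv,z):
        v=(np.array(uv)-c)/f;r=np.hypot(*v);d=R@Tc[:3,:3]@np.array([*(v/r*np.sin(r)),np.cos(r)]);o=p+R@Tc[:3,3]
        return o+d*(z-o[2])/d[2]
    for n,z,lo,hi in(("orange",.069,(6,150,120),(17,255,255)),("blue",.031,(105,150,60),(122,255,255))):
        for cc,st,m in blobs(i,lo,hi,80):
            r=cv2.minAreaRect(np.argwhere(m)[:,::-1].astype(np.float32));print(n,cc,st[4],np.round([w(q,z)[:2] for q in cv2.boxPoints(r)],4).tolist(),cv2.boxPoints(r).round(0).tolist())
main(sys.argv[1])
E
python3 -c "
from h import *
goto(.5445,.3361,.041,-1.96+np.pi)"; python3 look.py w2
```

```text
t 3.15 pos [0.4861 0.1559 0.2369] yaw 1.1909 axis [ 0.     0.001 -1.   ] F [-0.3 -0.8 -1.2] w 1.003 gf 0.0
turn units 0.067 shift units [ 3.143 -0.238  3.27 ]
orange [269.9   9. ] 591 [[0.5355, 0.345], [0.5632, 0.3335], [0.556, 0.3156], [0.5285, 0.327]] [[254.0, 0.0], [285.0, 0.0], [285.0, 18.0], [254.0, 18.0]]
blue [270.8  95.3] 1203 [[0.4696, 0.2611], [0.4755, 0.2754], [0.5582, 0.2416], [0.5526, 0.2273]] [[229.0, 102.0], [229.0, 88.0], [312.0, 88.0], [312.0, 102.0]]
```

View pics/w2.png

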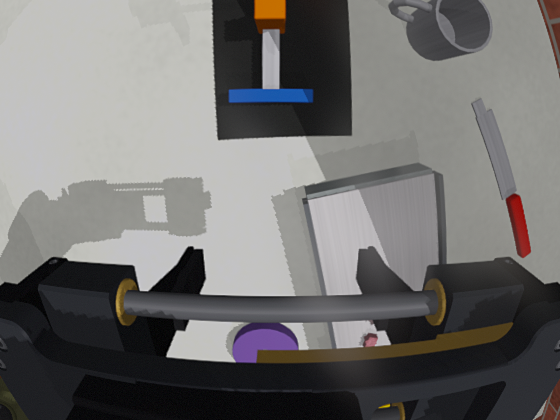

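The wrist view shows the scraper square to the jaws: blade at about (271,95), grip at about (270,15). The jaws are still about 190 mm short. I'll close in and drop to just above the grip.

Request:
send_rows(steps=[{"tx": 0.55,"ty": -0.03,"tz": 0,"turn": 0,"grip": 1},{"tx": 0.55,"ty": -0.03,"tz": 0,"turn": 0,"grip": 1},{"tx": 0.55,"ty": -0.03,"tz": 0,"turn": 0,"grip": 1},{"tx": 0.55,"ty": -0.03,"tz": 0,"turn": 0,"grip": 1},{"tx": 0.55,"ty": -0.03,"tz": 0.5,"turn": 0,"grip": 1},{"tx": 0.44,"ty": -0.03,"tz": 0.5,"turn": 0,"grip": 1},{"tx": 0,"ty": 0,"tz": 0.5,"turn": 0,"grip": 1},{"tx": 0,"ty": 0,"tz": 0.5,"turn": 0,"grip": 1},{"tx": 0,"ty": 0,"tz": 0,"turn": 0,"grip": 1}])

```text
time: 4.32
position: [0.5508, 0.3276, 0.1131]
tool_rot: [2.612, 1.745, -0.01]
ft_force: [0.2, -0.3, 0.0]
grip_width: 0.999
grip_force: 0.0
```

```bash
python3 -c "
from h import *
goto(.547,.3375,.041,1.1909)"; python3 look.py w3
```

```text
t 4.33 pos [0.5508 0.3276 0.1131] yaw 1.178 axis [-0.005 -0.004 -1.   ] F [ 0.2 -0.3  0. ] w 0.999 gf 0.0
turn units -0.092 shift units [ 0.136 -0.116  1.202]
orange [269.1 234.4] 1694 [[0.5402, 0.3557], [0.5668, 0.3447], [0.5553, 0.3158], [0.5272, 0.3273]] [[246.0, 208.0], [292.0, 208.0], [292.0, 253.0], [246.0, 253.0]]
blue [243.8 291.9] 244 [[0.4841, 0.2882], [0.5133, 0.2769], [0.5109, 0.2713], [0.4813, 0.2827]] [[224.0, 289.0], [261.0, 289.0], [261.0, 295.0], [224.0, 295.0]]
```

View pics/w3.png

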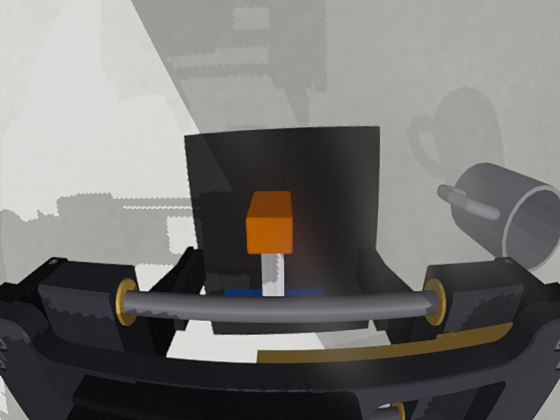

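The grip sits between the jaws with its top at about (270,236), a few millimetres off. I'll correct that, descend and pinch.

Request:
send_rows(steps=[{"tx": 0.05,"ty": -0.11,"tz": 0,"turn": -0.09,"grip": 1},{"tx": 0,"ty": 0,"tz": 0.4,"turn": 0,"grip": 1},{"tx": 0,"ty": 0,"tz": 0.4,"turn": 0,"grip": 1},{"tx": 0,"ty": 0,"tz": 0.4,"turn": 0,"grip": 1},{"tx": 0,"ty": 0,"tz": 0,"turn": 0,"grip": 1},{"tx": 0,"ty": 0,"tz": 0,"turn": 0,"grip": 0},{"tx": 0,"ty": 0,"tz": 0,"turn": 0,"grip": 0},{"tx": 0,"ty": 0,"tz": 0,"turn": 0,"grip": 0},{"tx": 0,"ty": 0,"tz": 0,"turn": 0,"grip": 0},{"tx": 0,"ty": 0,"tz": 0,"turn": 0,"grip": 0},{"tx": 0,"ty": 0,"tz": 0,"turn": 0,"grip": 0}], newtons=40)

```text
time: 5.75
position: [0.5463, 0.336, 0.0445]
tool_rot: [2.599, 1.765, -0.0]
ft_force: [-0.9, -0.1, 1.0]
grip_width: 0.402
grip_force: 0.0
```

Request:
send_rows(steps=[{"tx": 0,"ty": 0,"tz": 0,"turn": 0,"grip": 0},{"tx": 0,"ty": 0,"tz": 0,"turn": 0,"grip": 0},{"tx": 0,"ty": 0,"tz": 0,"turn": 0,"grip": 0},{"tx": 0,"ty": 0,"tz": 0,"turn": 0,"grip": 0}])

```text
time: 6.25
position: [0.5463, 0.336, 0.0444]
tool_rot: [2.599, 1.765, -0.0]
ft_force: [-0.3, 0.4, -0.1]
grip_width: 0.343
grip_force: 40.0
```

Request:
send_rows(steps=[{"tx": 0,"ty": 0,"tz": -0.5,"turn": 0,"grip": 0},{"tx": 0,"ty": 0,"tz": -0.5,"turn": 0,"grip": 0},{"tx": 0,"ty": 0,"tz": -0.5,"turn": 0,"grip": 0},{"tx": 0,"ty": 0,"tz": -0.5,"turn": 0,"grip": 0},{"tx": 0,"ty": 0,"tz": -0.1,"turn": 0,"grip": 0},{"tx": 0,"ty": 0,"tz": 0,"turn": 0,"grip": 0}])

```text
time: 7.0
position: [0.5461, 0.3358, 0.1697]
tool_rot: [2.599, 1.764, -0.001]
ft_force: [0.2, -0.1, -1.8]
grip_width: 0.344
grip_force: 40.0
```

```bash
python3 - <<'E'
from h import *
pl,mat,sc=json.load(open("fit.json"))
c,s=np.cos(pl[2]),np.sin(pl[2])
for q in([-.2,.028],[-.2,-.028]):
    x,y=pl[0]+c*q[0]-s*q[1],pl[1]+s*q[0]+c*q[1]; print(q,round(x,4),round(y,4),np.hypot(x,y)); goto(x,y,.0445+.044,pl[2]+np.pi)
i=ctrl.get_image("side");cv2.imwrite("pics/s2.png",i["pixels"][:,:,::-1])
E
```

```text
[-0.2, 0.028] 0.6047 0.0989 0.6127071771542358
t 7.0 pos [0.5461 0.3358 0.1697] yaw 1.1928 axis [-0.001 -0.001 -1.   ] F [ 0.2 -0.1 -1.8] w 0.344 gf 39.98773145489395
turn units -1.596 shift units [-3.75   1.575  1.356]
[-0.2, -0.028] 0.5494 0.1075 0.5597716664469712
t 7.0 pos [0.5461 0.3358 0.1697] yaw 1.1928 axis [-0.001 -0.001 -1.   ] F [ 0.2 -0.1 -1.8] w 0.344 gf 39.98773145489395
turn units -1.596 shift units [-3.75   0.642  1.356]
```

View pics/s2.png

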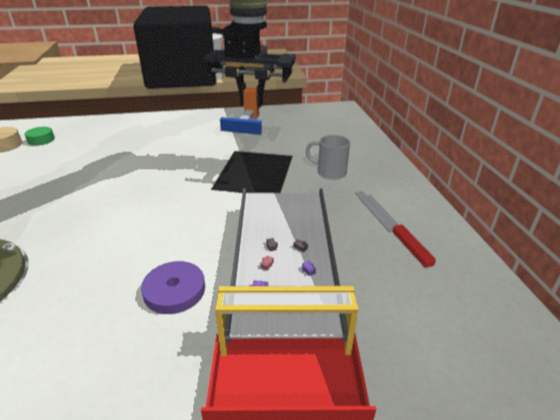

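The scraper is lifted level at about (245,115), and the mat and chips are undisturbed. I'll move over the open end of the deck at y = +25.

Request:
send_rows(steps=[{"tx": 0,"ty": 0,"tz": 0,"turn": -0.8,"grip": 0},{"tx": 0,"ty": 0,"tz": 0,"turn": -0.8,"grip": 0},{"tx": -0.5,"ty": 0.2,"tz": 0,"turn": 0,"grip": 0},{"tx": -0.5,"ty": 0.2,"tz": 0,"turn": 0,"grip": 0},{"tx": -0.5,"ty": 0.2,"tz": 0,"turn": 0,"grip": 0},{"tx": -0.5,"ty": 0.2,"tz": 0,"turn": 0,"grip": 0},{"tx": -0.5,"ty": 0.2,"tz": 0,"turn": 0,"grip": 0},{"tx": -0.5,"ty": 0.2,"tz": 0,"turn": 0,"grip": 0},{"tx": -0.5,"ty": 0.2,"tz": 0,"turn": 0,"grip": 0},{"tx": -0.25,"ty": 0.12,"tz": 0,"turn": 0,"grip": 0},{"tx": 0,"ty": 0,"tz": 0.5,"turn": 0,"grip": 0},{"tx": 0,"ty": 0,"tz": 0.5,"turn": 0,"grip": 0}])

```text
time: 8.55
position: [0.6015, 0.1002, 0.1092]
tool_rot: [-2.385, -2.043, -0.0]
ft_force: [0.0, 0.2, -1.6]
grip_width: 0.344
grip_force: 40.0
```

```bash
cat >> h.py <<'E'
pl,mat,sc=json.load(open("fit.json"))
def gp(q,z):
    c,s=np.cos(pl[2]),np.sin(pl[2]);goto(pl[0]+c*q[0]-s*q[1],pl[1]+s*q[0]+c*q[1],z,pl[2]+np.pi)
E
python3 - <<'E'
from h import *
gp((-.2,.025),.088)
i=ctrl.get_image("top");cv2.imwrite("pics/t3.png",cv2.resize(i["pixels"][140:320,100:500,::-1],None,fx=2,fy=2))
E
```

```text
t 8.55 pos [0.6015 0.1002 0.1092] yaw 1.4164 axis [-0.001  0.001 -1.   ] F [ 0.   0.2 -1.6] w 0.344 gf 39.987602373585105
turn units 0.005 shift units [-0.015  0.006  0.353]
```

View pics/t3.png

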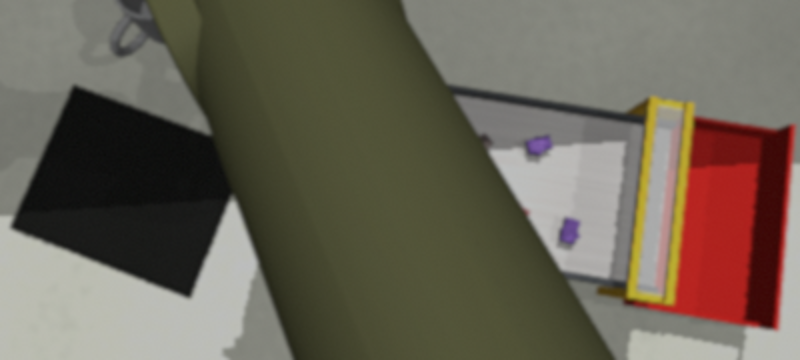

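The arm hides the blade in the top view, but the measured pose is on target and the visible chips have not moved. I'll lower the blade and sweep.

Request:
send_rows(steps=[{"tx": 0,"ty": 0,"tz": 0.2,"turn": 0,"grip": 0},{"tx": 0,"ty": 0,"tz": 0.14,"turn": 0,"grip": 0},{"tx": 0,"ty": 0,"tz": 0,"turn": 0,"grip": 0}])

```text
time: 8.98
position: [0.6018, 0.0999, 0.09]
tool_rot: [-2.386, -2.043, 0.0]
ft_force: [-0.1, 0.4, -1.9]
grip_width: 0.348
grip_force: 40.0
```

Request:
send_rows(steps=[{"tx": -0.3,"ty": 0,"tz": 0,"turn": 0,"grip": 0},{"tx": -0.3,"ty": 0,"tz": 0,"turn": 0,"grip": 0},{"tx": -0.3,"ty": 0,"tz": 0,"turn": 0,"grip": 0},{"tx": -0.3,"ty": 0,"tz": 0,"turn": 0,"grip": 0},{"tx": -0.3,"ty": 0,"tz": 0,"turn": 0,"grip": 0},{"tx": -0.3,"ty": 0,"tz": 0,"turn": 0,"grip": 0},{"tx": -0.3,"ty": 0,"tz": 0,"turn": 0,"grip": 0},{"tx": -0.3,"ty": 0,"tz": 0,"turn": 0,"grip": 0},{"tx": -0.3,"ty": 0,"tz": 0,"turn": 0,"grip": 0},{"tx": -0.3,"ty": 0,"tz": 0,"turn": 0,"grip": 0},{"tx": 0,"ty": 0,"tz": 0,"turn": 0,"grip": 0}])

```text
time: 10.35
position: [0.5738, -0.0808, 0.0899]
tool_rot: [2.389, 2.039, -0.002]
ft_force: [0.6, -0.8, -3.1]
grip_width: 0.343
grip_force: 40.0
```

```bash
python3 -c "
from h import *
gp((.046,.025),.088)"
```

```text
t 10.35 pos [ 0.5738 -0.0808  0.0899] yaw 1.4128 axis [-0.001 -0.001 -1.   ] F [ 0.6 -0.8 -3.1] w 0.343 gf 39.987557642161846
turn units -0.021 shift units [-1.063 -0.003  0.033]
```

Request:
send_rows(steps=[{"tx": -0.25,"ty": 0,"tz": 0.02,"turn": 0,"grip": 0},{"tx": -0.25,"ty": 0,"tz": 0,"turn": 0,"grip": 0},{"tx": -0.25,"ty": 0,"tz": 0,"turn": 0,"grip": 0},{"tx": -0.2,"ty": 0,"tz": 0,"turn": 0,"grip": 0},{"tx": -0.12,"ty": 0,"tz": 0,"turn": 0,"grip": 0},{"tx": 0,"ty": 0,"tz": 0,"turn": 0,"grip": 0},{"tx": 0,"ty": 0,"tz": 0,"turn": 0,"grip": 0}])

```text
time: 11.22
position: [0.5644, -0.1408, 0.089]
tool_rot: [-2.385, -2.044, -0.001]
ft_force: [-0.2, 0.3, -2.2]
grip_width: 0.344
grip_force: 40.0
```

Request:
send_rows(steps=[{"tx": 0.3,"ty": 0,"tz": 0,"turn": 0,"grip": 0},{"tx": 0.5,"ty": 0,"tz": 0,"turn": 0,"grip": 0},{"tx": 0.5,"ty": 0,"tz": 0,"turn": 0,"grip": 0},{"tx": 0.5,"ty": 0,"tz": 0,"turn": 0,"grip": 0},{"tx": 0.5,"ty": 0,"tz": -0.4,"turn": 0,"grip": 0},{"tx": 0.5,"ty": 0,"tz": -0.3,"turn": 0,"grip": 0},{"tx": 0.5,"ty": 0,"tz": 0,"turn": 0,"grip": 0},{"tx": 0.5,"ty": 0,"tz": 0,"turn": 0,"grip": 0},{"tx": 0.37,"ty": -0.4,"tz": 0,"turn": 0,"grip": 0},{"tx": 0,"ty": -0.43,"tz": 0,"turn": 0,"grip": 0},{"tx": 0,"ty": 0,"tz": 0,"turn": 0,"grip": 0}])

```text
time: 12.6
position: [0.5513, 0.1164, 0.1309]
tool_rot: [-2.381, -2.049, 0.002]
ft_force: [-0.0, 0.3, -1.6]
grip_width: 0.343
grip_force: 40.0
```

```bash
cat > chips.py <<'E'
from h import *
gp((-.2,-.025),.088)
def P(q,z):
    c,s=np.cos(pl[2]),np.sin(pl[2]);return [pl[0]+c*q[0]-s*q[1],pl[1]+s*q[0]+c*q[1],z]
i=ctrl.get_image("side")
a=cv2.resize(i["pixels"][175:,180:400,::-1],None,fx=2.4,fy=2.4,interpolation=cv2.INTER_CUBIC)
cv2.imwrite("pics/"+__import__("sys").argv[1],a)
E
python3 chips.py s4.png
```

```text
t 12.6 pos [0.5513 0.1164 0.1309] yaw 1.4211 axis [-0.001 -0.    -1.   ] F [-0.   0.3 -1.6] w 0.343 gf 39.987821727991104
turn units 0.038 shift units [-0.151  0.042  0.716]
```

View pics/s4.png

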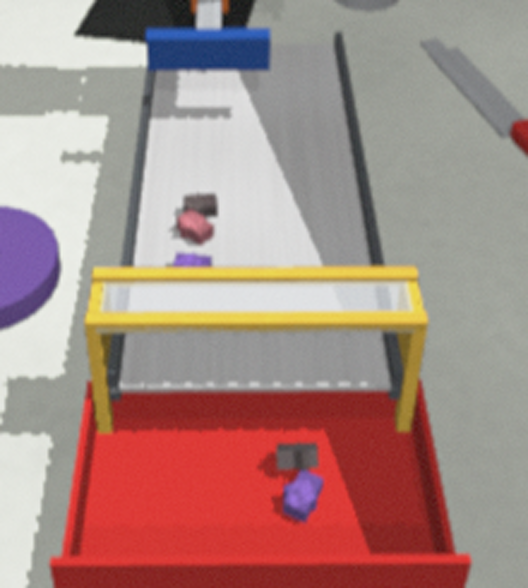

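Two chips are in the tray, at (297,455) and (303,495) in the crop. The other three are in the -y half of the deck at about (200,215) and (192,260), clear ahead of the blade. Now the second sweep at y = -25.

Request:
send_rows(steps=[{"tx": -0.15,"ty": 0.04,"tz": 0.35,"turn": 0.04,"grip": 0},{"tx": 0,"ty": 0,"tz": 0.35,"turn": 0,"grip": 0},{"tx": 0,"ty": 0,"tz": 0.02,"turn": 0,"grip": 0},{"tx": -0.3,"ty": 0,"tz": 0,"turn": 0,"grip": 0},{"tx": -0.3,"ty": 0,"tz": 0,"turn": 0,"grip": 0},{"tx": -0.3,"ty": 0,"tz": 0,"turn": 0,"grip": 0},{"tx": -0.3,"ty": 0,"tz": 0,"turn": 0,"grip": 0},{"tx": -0.3,"ty": 0,"tz": 0,"turn": 0,"grip": 0},{"tx": -0.3,"ty": 0,"tz": 0,"turn": 0,"grip": 0},{"tx": -0.3,"ty": 0,"tz": 0,"turn": 0,"grip": 0},{"tx": -0.3,"ty": 0,"tz": 0,"turn": 0,"grip": 0}])

```text
time: 14.02
position: [0.5311, -0.0404, 0.0881]
tool_rot: [2.393, 2.034, -0.001]
ft_force: [0.2, 0.2, -1.4]
grip_width: 0.34
grip_force: 40.0
```

```bash
python3 -c "
from h import *
gp((.048,-.025),.088)"
```

```text
t 14.03 pos [ 0.5311 -0.0404  0.0881] yaw 1.4089 axis [ 0.    -0.001 -1.   ] F [ 0.2  0.2 -1.4] w 0.34 gf 39.98896675184369
turn units -0.049 shift units [-1.652 -0.029  0.003]
```

Request:
send_rows(steps=[{"tx": -0.3,"ty": 0,"tz": 0,"turn": -0.04,"grip": 0},{"tx": -0.3,"ty": 0,"tz": 0,"turn": 0,"grip": 0},{"tx": -0.25,"ty": 0,"tz": 0,"turn": 0,"grip": 0},{"tx": -0.25,"ty": 0,"tz": 0,"turn": 0,"grip": 0},{"tx": -0.25,"ty": 0,"tz": 0,"turn": 0,"grip": 0},{"tx": -0.2,"ty": 0,"tz": 0,"turn": 0,"grip": 0},{"tx": -0.12,"ty": 0,"tz": 0,"turn": 0,"grip": 0},{"tx": 0,"ty": 0,"tz": 0,"turn": 0,"grip": 0},{"tx": 0,"ty": 0,"tz": 0,"turn": 0,"grip": 0}])

```text
time: 15.15
position: [0.5162, -0.1364, 0.0877]
tool_rot: [-2.385, -2.044, -0.0]
ft_force: [-0.2, 0.1, -1.8]
grip_width: 0.341
grip_force: 40.0
```

Request:
send_rows(steps=[{"tx": 0.3,"ty": 0,"tz": 0,"turn": 0,"grip": 0},{"tx": 0.5,"ty": 0,"tz": 0,"turn": 0,"grip": 0},{"tx": 0.5,"ty": 0,"tz": 0,"turn": 0,"grip": 0},{"tx": 0.5,"ty": 0,"tz": 0,"turn": 0,"grip": 0},{"tx": 0.5,"ty": 0,"tz": -0.4,"turn": 0,"grip": 0},{"tx": 0.5,"ty": 0,"tz": -0.4,"turn": 0,"grip": 0},{"tx": 0.5,"ty": 0,"tz": -0.4,"turn": 0,"grip": 0},{"tx": 0.5,"ty": 0,"tz": -0.2,"turn": 0,"grip": 0},{"tx": 0.4,"ty": 0,"tz": 0,"turn": 0,"grip": 0},{"tx": 0,"ty": 0,"tz": 0,"turn": 0,"grip": 0},{"tx": 0,"ty": 0,"tz": 0,"turn": 0,"grip": 0}])

```text
time: 16.52
position: [0.5543, 0.112, 0.1714]
tool_rot: [2.385, 2.044, -0.002]
ft_force: [0.2, -0.5, -2.6]
grip_width: 0.346
grip_force: 40.0
```

```bash
python3 chips.py s5.png; python3 -c "
from h import *
goto(.5463,.336,.0465,1.1928)"
```

```text
t 16.52 pos [0.5543 0.112  0.1714] yaw 1.417 axis [-0.001 -0.001 -1.   ] F [ 0.2 -0.5 -2.6] w 0.346 gf 39.988102479837835
turn units 0.009 shift units [-0.085 -0.019  1.39 ]
t 16.57 pos [0.5545 0.1113 0.1714] yaw 1.4158 axis [-0.001 -0.001 -1.   ] F [-0.1 -0.7 -1.9] w 0.337 gf 39.98813649639487
turn units 1.597 shift units [ 3.433 -1.509  2.078]
```

View pics/s5.png

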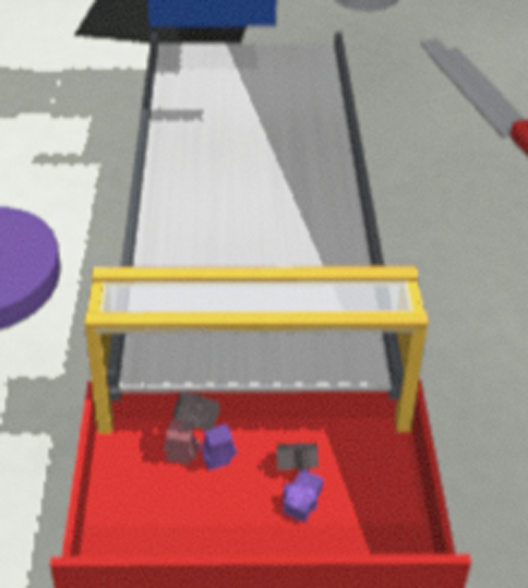

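All five chips are in the tray in the crop, at (195,410), (180,443), (218,447), (297,455) and (303,495), and the deck is empty. The dark chip at (195,410) looks propped up, so I'll check its height.

```bash
python3 - <<'E'
from h import *
i=ctrl.get_image("side");t=ctrl.get_image("top")
def inp(W):
    q=W[:2]-pl[:2];c,s=np.cos(pl[2]),np.sin(pl[2]);return np.array([c*q[0]+s*q[1]-.177,-s*q[0]+c*q[1]]).round(3)
for n,uv in(("grey",(195,410)),("greybottom",(200,428)),("pink",(180,443)),("vio",(218,447)),("grey2",(297,455))):
    print(n,[inp(ray(i,[np.array(uv)/2.4+[180,175]],z)[0]).tolist() for z in(.009,.02,.03,.04)])
E
```

```text
grey [[-0.057, -0.033], [-0.049, -0.033], [-0.041, -0.032], [-0.034, -0.032]]
greybottom [[-0.045, -0.03], [-0.037, -0.03], [-0.03, -0.029], [-0.023, -0.029]]
pink [[-0.035, -0.041], [-0.028, -0.04], [-0.021, -0.04], [-0.014, -0.039]]
vio [[-0.032, -0.02], [-0.025, -0.019], [-0.018, -0.019], [-0.011, -0.019]]
grey2 [[-0.027, 0.024], [-0.02, 0.024], [-0.013, 0.023], [-0.006, 0.022]]
```

The dark chip is propped near x = -0.04, about 25 mm up, which is inside the limits. Now I'll return the scraper.

Request:
send_rows(steps=[{"tx": 0,"ty": 0,"tz": 0,"turn": 0.8,"grip": 0},{"tx": 0,"ty": 0,"tz": 0,"turn": 0.8,"grip": 0},{"tx": 0.45,"ty": -0.2,"tz": 0,"turn": 0,"grip": 0},{"tx": 0.45,"ty": -0.2,"tz": 0,"turn": 0,"grip": 0},{"tx": 0.45,"ty": -0.2,"tz": 0,"turn": 0,"grip": 0},{"tx": 0.45,"ty": -0.2,"tz": 0,"turn": 0,"grip": 0},{"tx": 0.45,"ty": -0.2,"tz": 0,"turn": 0,"grip": 0},{"tx": 0.45,"ty": -0.2,"tz": 0,"turn": 0,"grip": 0},{"tx": 0.45,"ty": -0.2,"tz": 0,"turn": 0,"grip": 0},{"tx": 0.28,"ty": -0.1,"tz": 0,"turn": 0,"grip": 0},{"tx": 0,"ty": 0,"tz": 0.4,"turn": 0,"grip": 0},{"tx": 0,"ty": 0,"tz": 0.4,"turn": 0,"grip": 0}])

```text
time: 18.18
position: [0.5479, 0.3357, 0.1231]
tool_rot: [2.599, 1.763, 0.0]
ft_force: [0.2, 0.5, -1.0]
grip_width: 0.342
grip_force: 40.0
```

Request:
send_rows(steps=[{"tx": 0,"ty": 0,"tz": 0.4,"turn": 0,"grip": 0},{"tx": 0,"ty": 0,"tz": 0.4,"turn": 0,"grip": 0},{"tx": 0,"ty": 0,"tz": 0.3,"turn": 0,"grip": 0},{"tx": 0,"ty": 0,"tz": 0.1,"turn": 0,"grip": 0},{"tx": 0,"ty": 0,"tz": 0,"turn": 0,"grip": 0},{"tx": 0,"ty": 0,"tz": 0,"turn": 0,"grip": 0}])

```text
time: 18.92
position: [0.5478, 0.3369, 0.0528]
tool_rot: [2.599, 1.764, 0.003]
ft_force: [0.5, -1.3, -1.9]
grip_width: 0.342
grip_force: 40.0
```

```bash
python3 -c "
from h import *
goto(.5463,.336,.0445,1.1928)"
```

```text
t 18.93 pos [0.5478 0.3369 0.0528] yaw 1.1928 axis [ 0.002  0.001 -1.   ] F [ 0.5 -1.3 -1.9] w 0.342 gf 39.988123811781406
turn units -0.0 shift units [-0.023 -0.018  0.138]
```

Request:
send_rows(steps=[{"tx": 0,"ty": 0,"tz": 0.07,"turn": 0,"grip": 0},{"tx": 0,"ty": 0,"tz": 0.05,"turn": 0,"grip": 0},{"tx": 0,"ty": 0,"tz": 0,"turn": 0,"grip": 0},{"tx": 0,"ty": 0,"tz": 0,"turn": 0,"grip": 0}])

```text
time: 19.42
position: [0.5471, 0.3364, 0.0445]
tool_rot: [2.599, 1.765, -0.0]
ft_force: [-0.3, 0.3, -2.4]
grip_width: 0.34
grip_force: 40.0
```

Request:
send_rows(steps=[{"tx": 0,"ty": 0,"tz": 0.015,"turn": 0,"grip": 0},{"tx": 0,"ty": 0,"tz": 0,"turn": 0,"grip": 0},{"tx": 0,"ty": 0,"tz": 0,"turn": 0,"grip": 0}])

```text
time: 19.8
position: [0.5472, 0.3365, 0.0441]
tool_rot: [2.599, 1.764, 0.0]
ft_force: [-0.9, -1.2, 2.3]
grip_width: 0.34
grip_force: 40.0
```

The force has turned to +2.3 N upward, so the scraper is resting on the mat. I'll release it and retreat straight up.

Request:
send_rows(steps=[{"tx": 0,"ty": 0,"tz": 0,"turn": 0,"grip": 0.6},{"tx": 0,"ty": 0,"tz": 0,"turn": 0,"grip": 0.9},{"tx": 0,"ty": 0,"tz": 0,"turn": 0,"grip": 0.9},{"tx": 0,"ty": 0,"tz": 0,"turn": 0,"grip": 0.9},{"tx": 0,"ty": 0,"tz": 0,"turn": 0,"grip": 0.9},{"tx": 0,"ty": 0,"tz": 0,"turn": 0,"grip": 0.9},{"tx": 0,"ty": 0,"tz": 0,"turn": 0,"grip": 0.9},{"tx": 0,"ty": 0,"tz": 0,"turn": 0,"grip": 0.9}])

```text
time: 20.8
position: [0.5472, 0.3364, 0.0436]
tool_rot: [2.599, 1.765, -0.0]
ft_force: [-0.3, 1.2, -0.1]
grip_width: 0.898
grip_force: 0.0
```

Request:
send_rows(steps=[{"tx": 0,"ty": 0,"tz": -0.3,"turn": 0,"grip": 0.9},{"tx": 0,"ty": 0,"tz": -0.5,"turn": 0,"grip": 0.9},{"tx": 0,"ty": 0,"tz": -0.5,"turn": 0,"grip": 0.9},{"tx": 0,"ty": 0,"tz": -0.5,"turn": 0,"grip": 0.9},{"tx": 0,"ty": 0,"tz": -0.5,"turn": 0,"grip": 0.9},{"tx": 0,"ty": 0,"tz": -0.5,"turn": 0,"grip": 0.9},{"tx": 0,"ty": 0,"tz": 0,"turn": 0,"grip": 0.9},{"tx": 0,"ty": 0,"tz": 0,"turn": 0,"grip": 0.9}])

```text
time: 21.8
position: [0.547, 0.3362, 0.2117]
tool_rot: [2.599, 1.764, -0.0]
ft_force: [-0.2, -0.3, 0.2]
grip_width: 0.899
grip_force: 0.0
```

```bash
python3 - <<'E'
from h import *
s,p,R=pose();print(s["time"],p,s["grip_width"],np.round(s["ft_force"],1))
d=pickle.load(open("d0.pkl","rb"))["side"];i=ctrl.get_image("side")
for n,lo,hi in(("orange",(6,150,120),(17,255,255)),("blue",(105,150,60),(122,255,255)),("violet",(125,80,40),(145,255,255))):
    for k in(d,i):print(n,[(c.tolist(),st.tolist()) for c,st,m in blobs(k,lo,hi,60)])
E
```

```text
21.8 [0.54696535 0.33621978 0.21170069] 0.899289252594893 [-0.2 -0.3  0.2]
orange [([252.6, 148.2], [247, 138, 13, 28, 231])]
orange [([252.7, 148.2], [247, 138, 13, 28, 233])]
blue [([243.3, 175.5], [224, 167, 39, 18, 518])]
blue [([243.5, 175.4], [225, 167, 39, 18, 516])]
violet [([308.4, 267.6], [303, 261, 12, 14, 119]), ([172.8, 287.0], [141, 262, 63, 51, 2554])]
violet [([172.8, 287.0], [141, 262, 63, 51, 2551]), ([270.4, 360.7], [265, 353, 13, 17, 165]), ([305.5, 380.6], [299, 371, 15, 20, 203])]
```

The scraper stands exactly where it began, the wheel has not moved, and the gripper is clear, so I'll hand in.

```bash
python3 -c "
from bench import ctrl
print(ctrl.close_job())"
```

```text
the job is handed in; nothing more can be done
None
```

I handed the job in at about 22 s: all five chips are in the red tray, and the scraper is upright and released on its mat where it began. The judge's verdict was not shown, and one dark grey chip rests propped up in the tray at an estimated 25 mm (limit 41 mm).

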